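# Seat a spacer sleeve in the vice and light its seam with the torch

### The job

Push the small spacer sleeve fully home on the spigot of the shaft clamped in the vice and let go of it. Then draw the inspection torch out of the wooden tool block and tilt it so that it shines slantwise down on the seam where the sleeve meets the shaft's shoulder, lens clear of the work and roughly 10 to 15 cm from the seam. Finish while still holding the torch still up there, touching nothing but your gripper, and leave everything else on the bench where it lies.

Things in the scene. Friction and masses are not known exactly. Their poses are not given: they have to be found in the camera images.
- vice: Bench vice fixed to the bench, at some yaw; jaw tops 130 mm up, jaws 100 mm wide. Origin on the bench below the axis of the clamped shaft; x from fixed jaw and anvil (base to -125 mm) to moving jaw and screw handle (to +160 mm); 200 mm wide (y). In the jaws stands a rigid upright steel shaft, 36 mm wide; its shoulder is 155 mm up, then a spigot 20 mm wide and 45 mm tall, 3 mm chamfer.
- shoulder (a point): Centre of the flat shoulder on the shaft in the vice, 155 mm above the bench, on the spigot's axis (z up): where the sleeve must come to sit, and the seam to be lit.
- sleeve: The spacer sleeve: plain straight bronze tube, 32 mm outside, 21.6 mm bore, 40 mm long, about 0.13 kg, standing loose on the bench on one end; both ends alike. Origin in the middle of its lower end, z along the bore (up). It slides freely on the spigot; seated, the spigot stands 5 mm out of it.
- sleeve_mid (a point): Middle of the sleeve, on its axis, 20 mm from either end; z along the bore.
- block: Wooden tool block fixed to the bench, 74 (x) by 220 (y) by 65 mm high; origin at the centre of its underside. Round torch socket, 38 mm wide, 55 mm deep, 70 mm to the -y side of the centre. In its other holes stand fixed punches (y = +5 mm and on, 75 mm and more from the torch, tops up to 113 mm above the bench) and a file handle (y = +92 mm, top at 145 mm).
- torch: Inspection torch, 152 mm long, about 0.16 kg, standing lens down in its socket, lens 10 mm above the bench, 55 mm deep in the block. Origin: lens centre; z from lens to tail, so light goes along -z. Black head 34 mm wide up to 22 mm from the lens, narrowing to a straight 26 mm aluminium barrel from 34 to 135 mm, then a tail cap 27.6 mm wide.
- long_sleeve: Bystander: another bronze sleeve, longer and fatter (58 mm long, 42 mm outside); belongs to another job. Origin in its lower end. It may stand in either of the two areas where the small sleeve may stand.
- collar: Bystander: flat steel collar, 48 mm wide, 16 mm high.
- bolt: Bystander: hex bolt lying on its side, 65 mm long.
- square: Bystander: small engineer's square lying flat, blade 110 mm.
- caliper: Bystander: steel caliper lying flat, 200 mm long.
- oilcan: Bystander: round oil can 68 mm wide with a thin upright spout, 150 mm high in all.
Mind the look-alikes: they are no part of the job. What is shaped like the torch but orange is not meant.

How it is judged:
On the way, in this order (a step that is already met when the one before it is completed fails the run):
1. the small sleeve sits fully home on the shaft's spigot and has been let go (z of sleeve_mid in the frame of shoulder between 0.017 and 0.023 m and horizontal distance between sleeve_mid and shoulder below 0.004 m and angle between the z axis of sleeve_mid and the z axis of shoulder, either way round below 0.08 rad and contact force between sleeve and the fingers below 0.1 N), for 0.2 s.
2. the torch is drawn clear of its socket, in the gripper (z of torch in the frame of block above 0.068 m and contact force between torch and block below 0.05 N and contact force between torch and the fingers above 0.5 N), for 0.1 s.
At the end, for the whole second after the job is handed in: Sleeve on the shoulder within 3 mm, on axis, untouched. Torch still, held by the fingers alone, clear of vice, sleeve and block; lens over 170 mm above the bench and 60-220 mm from the shoulder's centre along the beam, beam axis within 25 mm of it (torch x and y), leaning 25-75 degrees (all of step 1 and contact force between sleeve and the arm below 0.1 N and x of shoulder in the frame of torch between -0.025 and 0.025 m and y of shoulder in the frame of torch between -0.025 and 0.025 m and z of shoulder in the frame of torch between -0.22 and -0.06 m and angle between torch's own z axis and vertical between 0.44 and 1.31 rad and height (world z) of torch above 0.17 m and contact force between torch and the fingers above 0.5 N and contact force between torch and sleeve below 0.05 N and contact force between torch and vice below 0.05 N and contact force between torch and block below 0.05 N and linear speed of each of torch, sleeve below 0.03 m/s); the arm keeps its last pose, push and grip.
It fails at once if another thing on the bench was knocked more than 25 mm out of place (distance of any of long_sleeve, collar, bolt, square, caliper, oilcan from where it was at the start of the episode above 0.025 m).
It also fails if it takes over 58 s, if anything falls off the work surface, if the arm or the gripper's body presses on something with over 40 N, if the wrist force passes 120 N, or if a joint passes its speed limit or range.

### The arm

A 6-joint arm with a two-finger parallel gripper is mounted at the origin on the work surface. World frame = base frame: x ahead of the robot, y to its left, z up, the work surface at z = 0. Lengths are in m, angles in rad, forces in N, time in s.
With the tool pointing down it reaches from about 0.35 to 0.975 m from the base axis. Payload 4.9 kg.
Tool frame: the origin (TCP) lies on the centre line of the jaws, within the pads' length; the fingertips stand 11 mm ahead of it and the grasp point (between the pads) lies 8 mm behind it (manip.finger_overhang is the distance from the TCP to the fingertips, in m); y points along the fingers, z is the direction in which the jaws open and shut, and the axes are right-handed (so a half turn about y gives the same grasp; the last joint's range is limited). The gripper opens to 85 mm and grips with 20 to 120 N. Pads are 22 mm wide; open, the fingers measure 114 mm over their backs; the gripper's body (76 mm by 85 mm) begins 54 mm behind the grasp point. The pads swing forward as they close: fully open they stand 13 mm farther back than shut.
Start: joints at [-1.332, 0.053, 1.613, -0, 1.476, -0.119], TCP at [0.219, -0.585, 0.242] pointing down, gripper open.
Joint ranges: [-3.01, 3.01], [-1.01, 2.22], [0.06, 2.58], [-1.02, 4.17], [0.09, 2.62], [-3.14, 3.14]. Speed limits (rad/s): [2.57, 2.57, 3.14, 3.14, 3.14, 3.14].

### API

Orientations are given as a unit quaternion [w, x, y, z].
In Python, from plant import readout, cams, workorder, manip gives the robot as it stands.
- The arm moves only by the tool play_rows, never from a script. Its arguments are lists of equal length, an entry for each row: "slide": the shift along the tool's x, y, z in cm, a list of three; "yaw": the turn about the tool's y in degrees; "grip": the closure, from -1 (fully open) to 1 (shut), so that 0 is half open. In form: {"slide": [[x, y, z], ...], "yaw": [yaw, ...], "grip": [grip, ...]}. A call has 1 to 12 rows; each row shifts and turns the commanded pose from where the row before left it, along the tool's axes as they then stand; what a row does not reach is not made up. A row lasts 1/10 s, in which the tool goes at most 50 mm and 8.59 degrees, less where a joint would pass 70% of its speed; a pose out of reach is approached as far as the arm can. A call with a gripper value outside its range is refused whole. The fingers move at their own pace and stop on an object; the grip force is fixed at half the most. Time passes only in rows, so rows that do not move let the fingers close. It gives the time, the measured TCP pose, the force and the opening at its end, in the units of the state.
- readout.state(): the state, without advancing time (a new reading comes with each control period).
- cams.grab_frame(name): name is "scene" or "top" or "wrist"; returns a dict with "image" (400x640x3 uint8, red, green, blue), "mtx" (3x3 intrinsics, pixels), "R" (3x3) and "t" (3): a world point X has camera coordinates R X + t; the wrist camera has in their place "mount" (4x4, takes a point from camera to tool coordinates, whose origin is the TCP and whose axes are the tool frame's). Camera axes: x right, y down, z forward; pixel columns grow to the right and rows downward; lengths in m; the calibration is good to about 2 mm. A picture is of the moment at which its call begins: read the wrist's pose just before it. There is no depth.
- workorder.job_done(): hands the job in, once; it reports no verdict.
The state is a dict: "time": time; "joint_pos": joint angles; "joint_vel": joint speeds; "joint_efforts": joint torques, N m; "tool_pos": TCP position; "tool_rot": TCP orientation; "contact_force": force on the tool from outside, world axes, zero at the start; "ft_torque": the same for the moment, N m; "gripper_width": opening from 0.0 (shut) to 1.0 (fully open).
Only numpy, scipy, OpenCV 4.12 (cv2) and the standard library are available. Lean on these libraries where they do the work, as an engineer would, in place of code of your own. Each camera call takes 0.05 s, during which the arm holds its last target.

## Working session

There is one attempt and no reset: what is moved stays moved. The work goes in short steps, Python scripts to look and compute and a tool call to move; the robot and the scene stay as the last step left them, time stands still between calls to the robot, and variables do not carry over. Pictures are saved under pics/ and viewed, and the job is handed in when it is done.

Besides the shell and the picture viewer there is one more tool, called after "Request:" as name(argument=value, ...) on one line, values as JSON. play_rows: Moves the arm, as the interface text tells. Its arguments: {"type":"object","properties":{"slide":{"type":"array","items":{"type":"array","items":{"type":"number"}}},"yaw":{"type":"array","items":{"type":"number"}},"grip":{"type":"array","items":{"type":"number"}}},"required":["slide","yaw","grip"]}

```bash
ls; mkdir -p pics; python3 - <<'E'
from plant import readout, cams, workorder, manip
import cv2,numpy as np
np.set_printoptions(precision=4,suppress=True)
print(readout.state()); print([x for x in dir(manip) if x[0]!='_'])
for n in ['scene','top','wrist']:
    f=cams.grab_frame(n); cv2.imwrite(f'pics/{n}0.png',f['image'][...,::-1]); print(n,{k:v for k,v in f.items() if k!='image'})
E
```

```text
pics
{'time': 0.0, 'joint_pos': array([-1.332 ,  0.0534,  1.6143,  0.    ,  1.476 , -0.119 ]), 'joint_vel': array([ 0.0007,  0.0003, -0.0004, -0.0015, -0.0011,  0.0009]), 'joint_efforts': array([ -0.0004, -39.3679, -37.0181,  -0.0001,   0.0069,   0.    ]), 'tool_pos': array([ 0.2188, -0.5848,  0.241 ]), 'tool_rot': array([ 0.1258, -0.1259,  0.6966, -0.6951]), 'contact_force': array([ 0.6709, -0.0546, -0.4032]), 'ft_torque': array([ 0.0335,  0.0434, -0.0653]), 'gripper_width': 0.9951563515040938}
['IKError', 'finger_overhang']
scene {'mtx': array([[379.6267,   0.    , 317.4844],
       [  0.    , 379.6267, 201.4068],
       [  0.    ,   0.    ,   1.    ]]), 'R': array([[ 0.6974,  0.7165, -0.0135],
       [ 0.5943, -0.5888, -0.5479],
       [-0.4005,  0.3741, -0.8365]]), 't': array([-0.4158, -0.2851,  1.304 ])}
top {'mtx': array([[431.2385,   0.    , 327.1084],
       [  0.    , 431.2385, 204.245 ],
       [  0.    ,   0.    ,   1.    ]]), 'R': array([[-0.0173, -0.9998,  0.0074],
       [-0.9693,  0.0149, -0.2453],
       [ 0.2452, -0.0115, -0.9694]]), 't': array([0.0014, 0.602 , 1.125 ])}
wrist {'mtx': array([[309.1547,   0.    , 322.4211],
       [  0.    , 309.1547, 202.2061],
       [  0.    ,   0.    ,   1.    ]]), 'mount': array([[ 0.0001,  0.9517,  0.307 , -0.079 ],
       [ 0.0014, -0.307 ,  0.9517, -0.1303],
       [ 1.    ,  0.0004, -0.0013,  0.0004],
       [ 0.    ,  0.    ,  0.    ,  1.    ]])}
```

View pics/scene0.png

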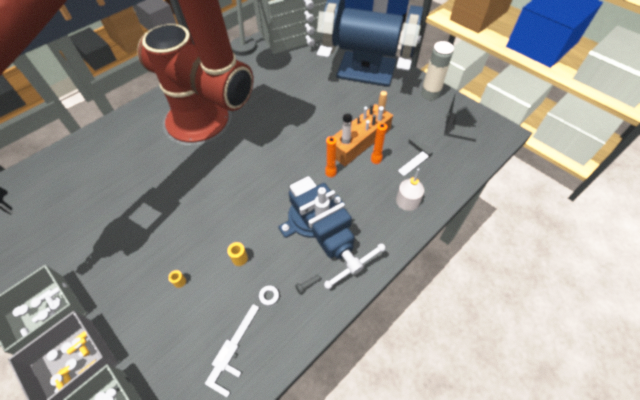

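View pics/top0.png

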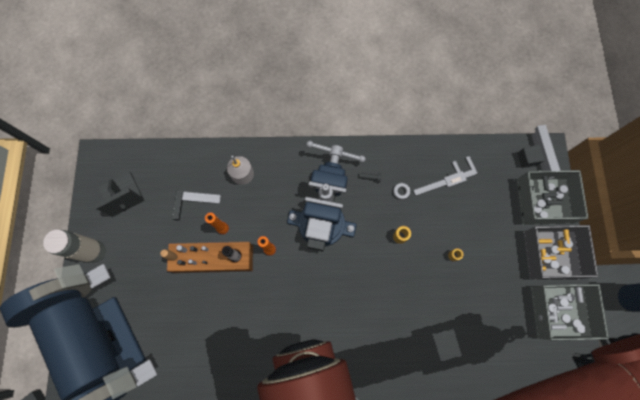

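View pics/wrist0.png

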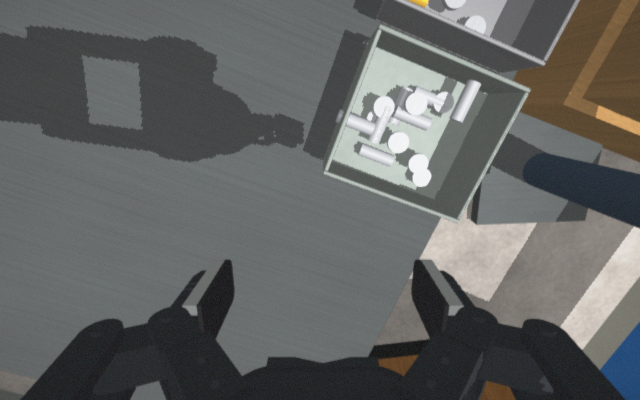

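The scene shows two bronze sleeves, at top view (402,234), larger, and (457,254), smaller. The black-headed torch is in the block at (232,254). Two orange look-alikes stand at (267,246) and (217,224). Next I'll enlarge and measure.

```bash
cat > h.py <<'E'
import cv2,numpy as np
from plant import readout,cams
from scipy.spatial.transform import Rotation as Ro
np.set_printoptions(precision=4,suppress=True)
def RM(q): return Ro.from_quat([q[1],q[2],q[3],q[0]]).as_matrix()
class Cam:
    def __init__(s,name):
        st=readout.state(); f=cams.grab_frame(name); s.img=f['image'][...,::-1].copy(); s.K=f['mtx']; s.st=st
        if name=='wrist':
            T=np.eye(4);T[:3,:3]=RM(st['tool_rot']);T[:3,3]=st['tool_pos'];M=T@f['mount'];s.R=M[:3,:3].T;s.t=-s.R@M[:3,3]
        else: s.R=f['R'];s.t=f['t']
        s.c=-s.R.T@s.t
    def ray(s,p):
        d=s.R.T@np.linalg.inv(s.K)@np.array([p[0],p[1],1.]);return d/np.linalg.norm(d)
    def plane(s,p,z):
        d=s.ray(p);return s.c+d*(z-s.c[2])/d[2]
    def proj(s,X):
        x=s.K@(s.R@np.asarray(X,float)+s.t);return x[:2]/x[2]
    def crop(s,c,w,h,k,fn):
        x,y=int(c[0]-w/2),int(c[1]-h/2);x=max(x,0);y=max(y,0)
        cv2.imwrite(fn,cv2.resize(s.img[y:y+h,x:x+w],None,fx=k,fy=k,interpolation=cv2.INTER_CUBIC));print(fn,'origin',x,y,'k',k)
def tri(c1,p1,c2,p2):
    a,b=c1.ray(p1),c2.ray(p2);A=np.stack([a,-b],1);l=np.linalg.lstsq(A,c2.c-c1.c,rcond=None)[0]
    P,Q=c1.c+l[0]*a,c2.c+l[1]*b;return (P+Q)/2,np.linalg.norm(P-Q)
def blobs(img,lo,hi,mina=20):
    m=cv2.inRange(cv2.cvtColor(img,cv2.COLOR_BGR2HSV),lo,hi)
    n,l,s,c=cv2.connectedComponentsWithStats(m)
    return m,[(s[i],c[i]) for i in range(1,n) if s[i][4]>=mina]
E
python3 - <<'E'
from h import *
t=Cam('top');s=Cam('scene');print(RM(t.st['tool_rot']))
t.crop((345,215),260,180,3,'pics/ta.png')
t.crop((215,235),130,110,6,'pics/tb.png')
s.crop((300,210),260,190,3,'pics/sa.png')
s.crop((365,135),120,100,6,'pics/sb.png')
for n,c in(('t',t),('s',s)):
    for st,ce in blobs(c.img,(18,120,100),(32,255,255))[1]: print(n,'bronze',st,ce)
    for st,ce in blobs(c.img,(5,200,100),(12,255,255))[1]: print(n,'orange',st,ce)
E
```

```text
[[-0.9367 -0.0004  0.3502]
 [-0.3502  0.0016 -0.9367]
 [-0.0002 -1.     -0.0016]]
pics/ta.png origin 215 125 k 3
pics/tb.png origin 150 180 k 6
pics/sa.png origin 170 115 k 3
pics/sb.png origin 305 85 k 6
t bronze [233 160   7   7  29] [236.3448 163.3103]
t bronze [395 226  16  16 147] [402.7415 233.2857]
t bronze [564 229   5  14  55] [566.2    234.5091]
t bronze [539 239  13   4  48] [545.  240.5]
t bronze [558 241  14  13  79] [562.5443 247.7468]
t bronze [451 249  12  11  89] [456.6067 253.9775]
t bronze [541 249   7  11  38] [543.3421 253.6316]
t bronze [549 256   7   4  21] [552.2381 257.4286]
t orange [206 214  22  19 124] [218.2984 224.2097]
t orange [259 238  16  16  85] [267.6706 246.9529]
s bronze [354 122  11   8  30] [359.5333 125.8   ]
s bronze [327 137  11   7  25] [332.44 140.56]
s bronze [411 178   7   7  25] [413.76 181.24]
s bronze [228 243  20  23 338] [237.3994 253.6213]
s bronze [169 271  17  16 203] [176.8374 278.3842]
s bronze [ 79 333  10  23 121] [ 83.3471 344.4959]
s bronze [ 68 347   8   7  31] [ 70.9355 350.0645]
s bronze [ 56 368  15  20 139] [ 63.3741 377.2734]
s orange [372 123  16  40 147] [378.9796 143.6871]
s orange [326 144  10  32 153] [331.7974 158.7712]
```

View pics/ta.png

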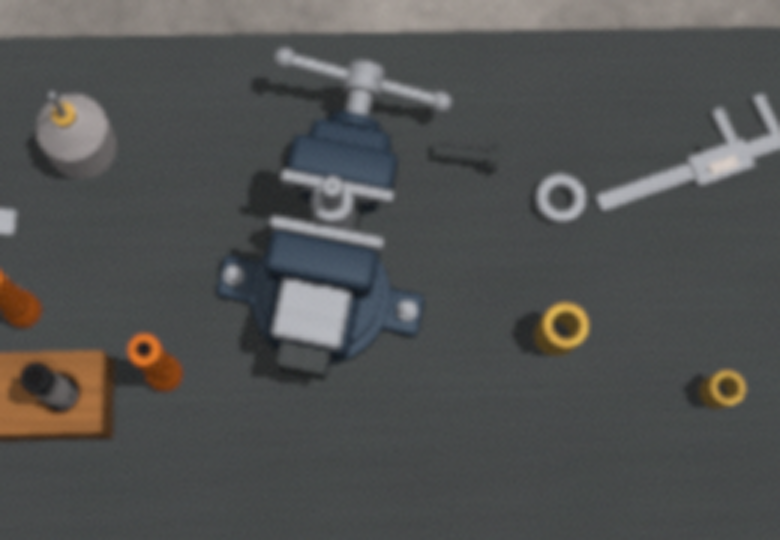

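View pics/tb.png

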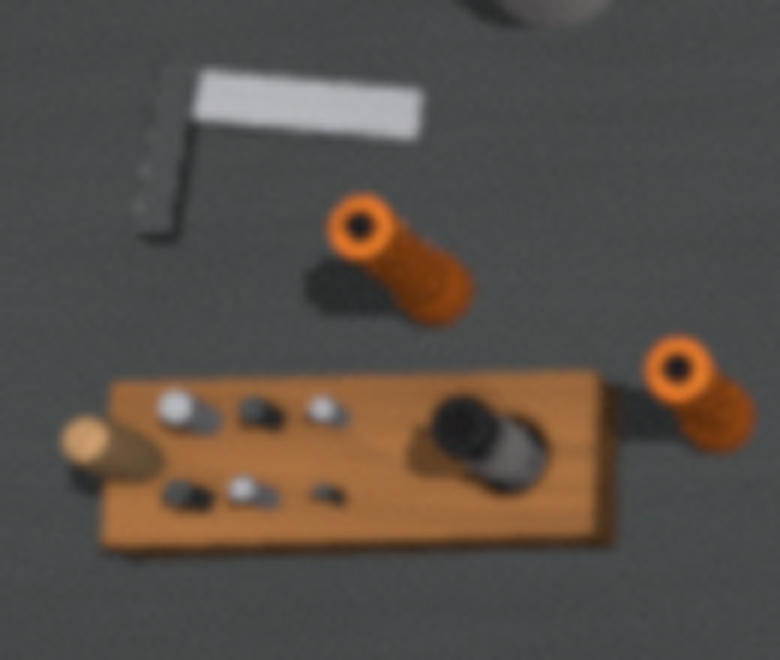

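View pics/sa.png

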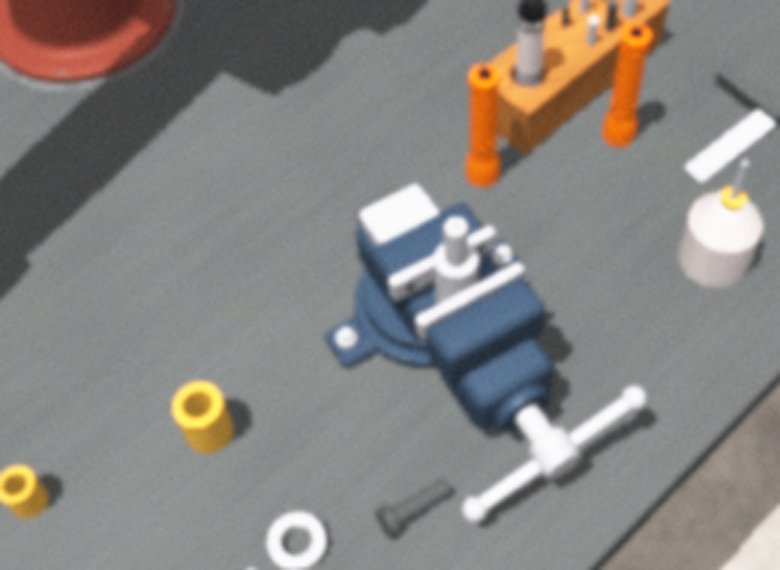

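View pics/sb.png

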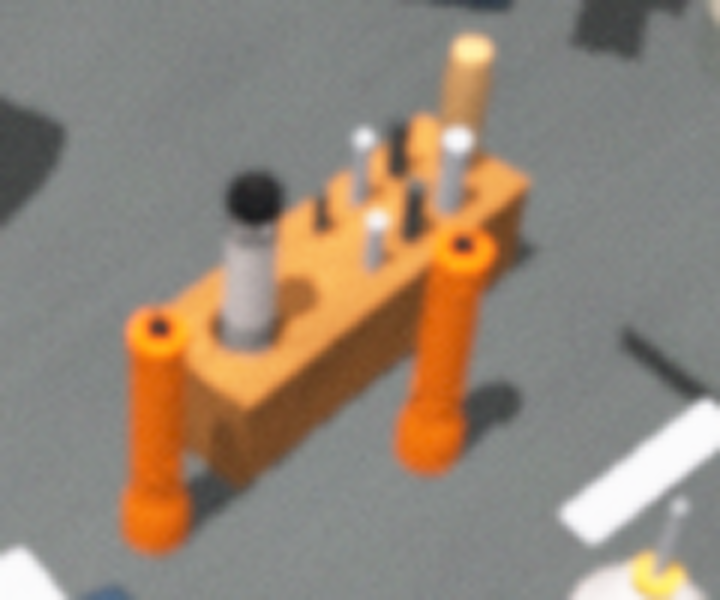

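```bash
python3 - <<'E'
from h import *
t=Cam('top');s=Cam('scene')
o=lambda x,y,ox,oy,k:(ox+x/k-.5+.5/k,oy+y/k-.5+.5/k)
A={'torchtail':(o(465,428,150,180,6),o(254,198,305,85,6),.162),
'spigottop':(o(332,184,215,125,3),o(456,224,170,115,3),.2),
'smalltop':(o(727,388,215,125,3),o(20,485,170,115,3),.04),
'longtop':(o(565,326,215,125,3),o(200,403,170,115,3),.058),
'orA':(o(678,367,150,180,6),o(159,328,305,85,6),.15),
'orB':(o(361,226,150,180,6),o(464,245,305,85,6),.15),
}
for k,(a,b,z) in A.items(): print(k,tri(t,a,s,b),t.plane(a,z)[:2],s.plane(b,z)[:2])
# vice yaw: from jaw edges top view
for a,b in (((285,176),(392,194)),((272,220),(381,242))):
    d=t.plane(o(*b,215,125,3),.13)-t.plane(o(*a,215,125,3),.13);print('jaw',d, np.degrees(np.arctan2(d[1],d[0])))
for p in ((110,382),(604,371),(104,546),(600,538)): print('blk',t.plane(o(*p,150,180,6),.065))
print('socket',t.plane(o(505,450,150,180,6),.065), 'file',t.plane(o(86,439,150,180,6),.145))
E
```

```text
torchtail (array([0.4649, 0.2471, 0.154 ]), np.float64(0.0010075266261620865)) [0.4634 0.2449] [0.4704 0.2413]
spigottop (array([ 0.6168, -0.0031,  0.2033]), np.float64(0.0006154993706249779)) [ 0.6177 -0.0033] [ 0.6153 -0.0011]
smalltop (array([ 0.4637, -0.3682,  0.0342]), np.float64(0.005278378379228483)) [ 0.462  -0.3689] [ 0.4684 -0.3658]
longtop (array([ 0.5209, -0.2169,  0.0556]), np.float64(0.0037125648968584)) [ 0.5196 -0.2182] [ 0.5231 -0.2157]
orA (array([0.4896, 0.1583, 0.1514]), np.float64(0.0004611581030103051)) [0.4897 0.1583] [0.4888 0.1595]
orB (array([0.5534, 0.296 , 0.151 ]), np.float64(0.001717675994840158)) [0.5531 0.2956] [0.5531 0.2978]
jaw [-0.0182 -0.0953  0.    ] -100.81472403526139
jaw [-0.0216 -0.0961  0.    ] -102.6586630431792
blk [0.5011 0.4289 0.065 ]
blk [0.5026 0.204  0.065 ]
blk [0.4268 0.4261 0.065 ]
blk [0.4267 0.2038 0.065 ]
socket [0.4671 0.2479 0.065 ] file [0.4638 0.4083 0.145 ]
```

The small sleeve is the one at top (457,254): its rim is 12 px against 16 px for the long one at (402,234), and it stands shorter in the scene crop. Moving over it.

Request:
play_rows(slide=[[0,0,0],[0,0,0],[0,0,0],[-2.7,0.5,-2.4],[-2.7,0.5,-2.4],[-2.7,0.5,-2.4],[-2.7,0.5,-2.4],[-2.7,0.5,-2.4],[-2.7,0.5,-2.4],[-2.7,0.5,-2.4],[-2.7,0.5,-2.4],[-2.8,0.5,-2.4]], yaw=[6.8,6.8,6.9,0,0,0,0,0,0,0,0,0], grip=[-1,-1,-1,-1,-1,-1,-1,-1,-1,-1,-1,-1])

```text
time: 1.55
tool_pos: [0.4638, -0.3683, 0.1973]
tool_rot: [-0.0, -0.0, -0.707, 0.707]
contact_force: [0.0, -0.4, -0.1]
gripper_width: 0.998
```

Request:
play_rows(slide=[[0,0,0],[0,0,0],[0,0,0]], yaw=[0,0,0], grip=[-1,-1,-1])

```text
time: 1.85
tool_pos: [0.4625, -0.37, 0.1975]
tool_rot: [0.0, -0.0, -0.707, 0.707]
contact_force: [-0.7, 0.3, -0.2]
gripper_width: 0.999
```

```bash
python3 - <<'E'
from h import *
w=Cam('wrist');print(w.st['tool_pos'],RM(w.st['tool_rot']),w.st['joint_pos'])
cv2.imwrite('pics/w1.png',w.img)
for st,ce in blobs(w.img,(15,80,60),(35,255,255))[1]: print(st,ce)
print(w.proj([.463,-.369,.04]))
E
```

```text
[ 0.4625 -0.37    0.1975] [[-1.     -0.     -0.0007]
 [ 0.0007 -0.0005 -1.    ]
 [ 0.     -1.      0.0005]] [-0.8002  0.0068  1.7355 -0.0004  1.399   0.7713]
[ 122  103   74   51 3014] [157.4605 126.5793]
[582 140  22  14 268] [592.8769 146.7687]
[609 145  31  41 782] [622.587  165.7199]
[305 166  34  39 895] [321.5497 185.2704]
[569 196  33  14 316] [587.269 202.981]
[321.4251 187.9186]
```

View pics/w1.png

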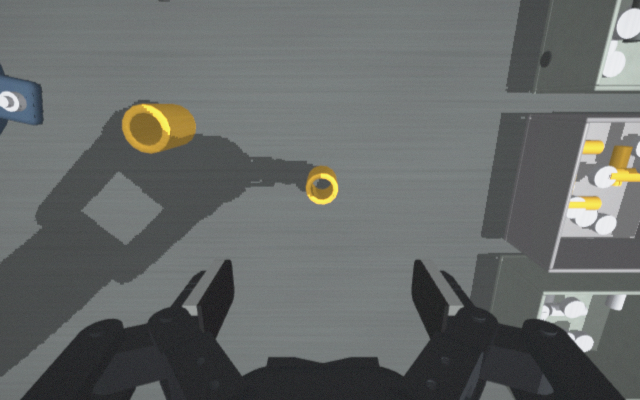

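```bash
python3 - <<'E'
from h import *
w=Cam('wrist'); w.crop((322,186),60,60,10,'pics/w1c.png')
m,_=blobs(w.img,(15,80,60),(35,255,255))
m=m[150:220,290:350]
cs,h=cv2.findContours(m,cv2.RETR_CCOMP,cv2.CHAIN_APPROX_NONE)
for c,hh in zip(cs,h[0]):
    if len(c)>8:
        e=cv2.fitEllipse(c);p=(e[0][0]+290,e[0][1]+150);print(hh,p,e[1],w.plane(p,.04))
E
```

```text
pics/w1c.png origin 292 156 k 10
[-1 -1  1 -1] (321.2847652435303, 184.95796966552734) (32.116573333740234, 38.69504165649414) [ 0.4658 -0.3691  0.04  ]
[-1 -1 -1  0] (320.9909725189209, 183.27068328857422) (11.198349952697754, 17.410011291503906) [ 0.4675 -0.3688  0.04  ]
```

View pics/w1c.png

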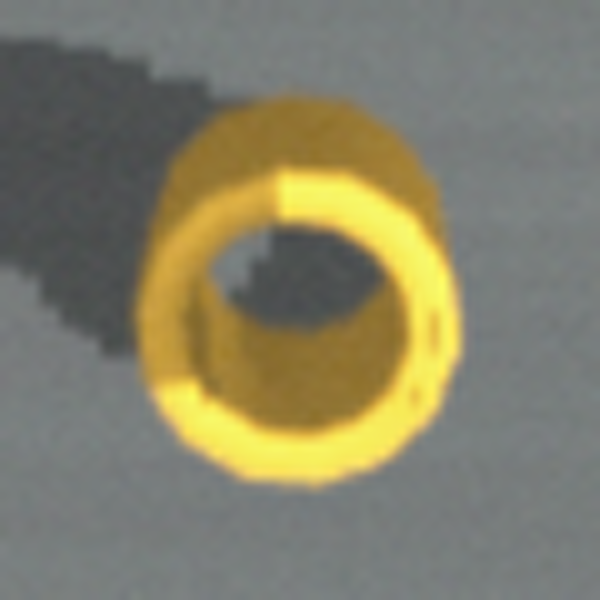

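Request:
play_rows(slide=[[0,2.9,-0.1],[0,2.9,0],[0,2.9,0],[0,2.9,0],[0,2.9,0],[0,2.9,0],[0,0,0],[0,0,0],[0,0,0],[0,0,0],[0,0,0],[0,0,0]], yaw=[0,0,0,0,0,0,0,0,0,0,0,0], grip=[-1,-1,-1,-1,-1,-1,-1,-1,1,1,1,1])

```text
time: 3.15
tool_pos: [0.4636, -0.3692, 0.0249]
tool_rot: [-0.001, -0.001, -0.706, 0.708]
contact_force: [0.8, -0.2, 0.3]
gripper_width: 0.358
```

Request:
play_rows(slide=[[0,0,0],[0,0,0],[0,0,0],[0,0,0]], yaw=[0,0,0,0], grip=[1,1,1,1])

```text
time: 3.55
tool_pos: [0.4636, -0.3692, 0.0249]
tool_rot: [-0.001, -0.0, -0.707, 0.708]
contact_force: [-0.5, 0.8, 5.1]
gripper_width: 0.36
```

Request:
play_rows(slide=[[0,-2.4,0],[0,-2.4,0],[0,-2.4,0],[0,-2.4,0],[0,-2.4,0],[0,-2.4,0],[0,-2.4,0],[0,-2.4,0],[0,-2.4,0],[0,-2.4,0],[0,0,0],[0,0,0]], yaw=[0,0,0,0,0,0,0,0,0,0,0,0], grip=[1,1,1,1,1,1,1,1,1,1,1,1])

```text
time: 4.75
tool_pos: [0.4628, -0.3682, 0.2627]
tool_rot: [0.0, -0.0, 0.707, -0.707]
contact_force: [-1.1, 0.4, -1.7]
gripper_width: 0.359
```

Request:
play_rows(slide=[[-0.6,0,-3.05],[-0.6,0,-3.05],[-0.6,0,-3.05],[-0.6,0,-3.05],[-0.6,0,-3.05],[-0.6,0,-3.05],[-0.6,0,-3.05],[-0.6,0,-3.05],[-0.6,0,-3.05],[-0.6,0,-3.05],[-0.6,0,-3.05],[-0.6,0,-3.05]], yaw=[0,0,0,0,0,0,0,0,0,0,0,0], grip=[1,1,1,1,1,1,1,1,1,1,1,1])

```text
time: 5.95
tool_pos: [0.5338, -0.0009, 0.2603]
tool_rot: [-0.002, -0.002, 0.707, -0.707]
contact_force: [0.6, 0.4, -1.2]
gripper_width: 0.358
```

Request:
play_rows(slide=[[0,0,0],[0,0,0],[0,0,0],[0,0,0]], yaw=[0,0,0,0], grip=[1,1,1,1])

```text
time: 6.35
tool_pos: [0.5345, -0.0033, 0.2626]
tool_rot: [0.001, -0.0, -0.707, 0.707]
contact_force: [-0.3, 0.7, -0.7]
gripper_width: 0.358
```

```bash
python3 - <<'E'
from h import *
w=Cam('wrist');print(w.st['tool_pos'],RM(w.st['tool_rot']),w.st['gripper_width'],w.st['contact_force'])
cv2.imwrite('pics/w2.png',w.img)
print(w.proj([.617,-.0025,.2]),w.proj([.617,-.0025,.155]))
E
```

```text
[ 0.5345 -0.0033  0.2626] [[-1.     -0.0011 -0.0014]
 [ 0.0014 -0.     -1.    ]
 [ 0.0011 -1.      0.    ]] 0.3576490606354721 [-0.3006  0.6628 -0.7203]
[320.9073  96.1568] [321.253   97.2537]
```

View pics/w2.png

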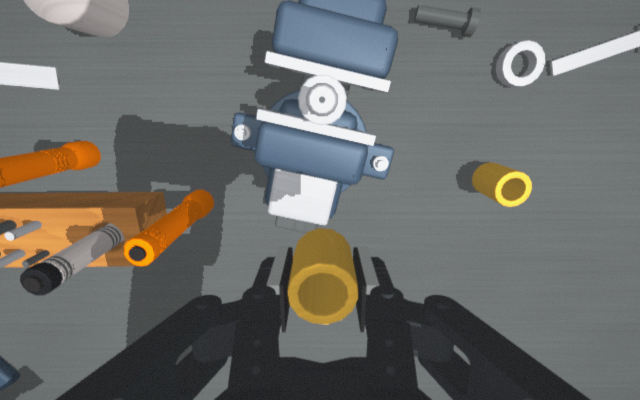

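```bash
python3 - <<'E'
from h import *
w=Cam('wrist');w.crop((322,99),66,60,11,'pics/w2a.png');w.crop((322,275),100,110,6,'pics/w2b.png')
E
```

```text
pics/w2a.png origin 289 69 k 11
pics/w2b.png origin 272 220 k 6
```

View pics/w2a.png

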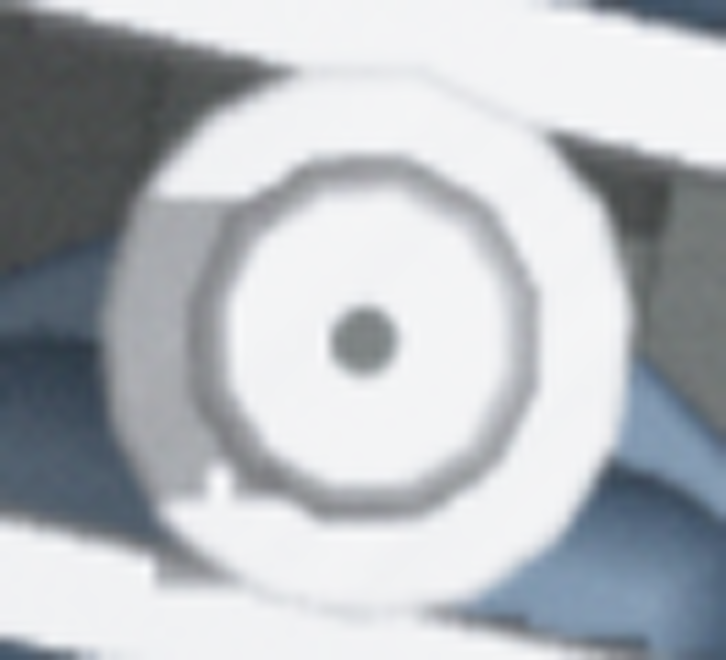

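View pics/w2b.png

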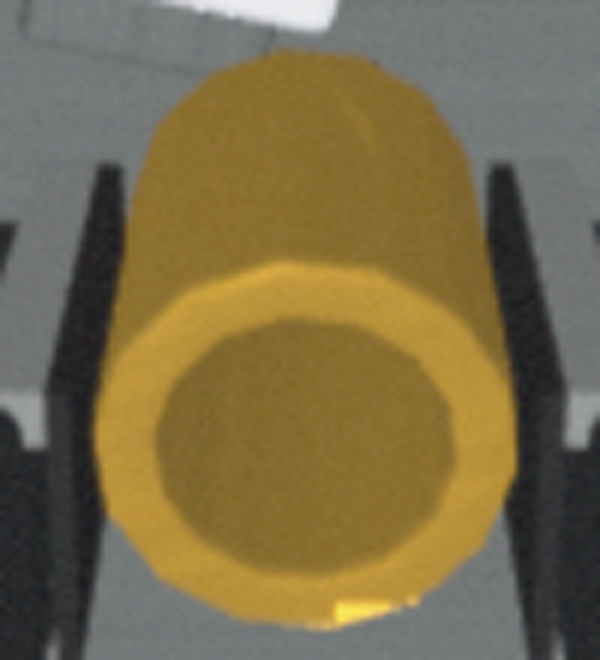

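```bash
python3 - <<'E'
from h import *
w=Cam('wrist');p=w.st['tool_pos'];print(p)
print('spig',w.plane((321.7,99.5),.2),'shoulder',w.plane((321.9,99.3),.155))
for dz in (.0149,.0129,.0169): print('sleeve',w.plane((322.6,293.8),p[2]+dz)-p)
# bottom visible front edge: crop(305,50) -> far edge of bottom rim at +x? 
q=(272+305/6-.4,220+50/6-.4); print(w.plane(q,p[2]-.0249)-p)
# true-size check: outer width 422/6 px
print(w.plane((322.6+422/12,293.8),p[2]+.0149)-w.plane((322.6-422/12,293.8),p[2]+.0149))
E
```

```text
[ 0.5347 -0.0033  0.2631]
spig [ 0.6154 -0.0029  0.2   ] shoulder [ 0.6159 -0.0029  0.155 ]
sleeve [ 0.     -0.0001  0.0149]
sleeve [-0.0013 -0.0001  0.0129]
sleeve [ 0.0014 -0.0001  0.0169]
[ 0.0143 -0.     -0.0249]
[-0.     -0.0305  0.    ]
```

Request:
play_rows(slide=[[-2.0,0,0],[-2.0,0,0],[-2.0,0,0],[-2.2,0,0],[0,1.0,0],[0,1.0,0],[0,1.0,0],[0,0,0],[0,0,0],[0,0,0]], yaw=[0,0,0,0,0,0,0,0,0,0], grip=[1,1,1,1,1,1,1,1,1,1])

```text
time: 7.5
tool_pos: [0.6168, -0.0024, 0.2339]
tool_rot: [-0.0, -0.0, -0.707, 0.707]
contact_force: [0.4, -0.0, -1.0]
gripper_width: 0.362
```

```bash
python3 - <<'E'
from h import *
t=Cam('top');s=Cam('scene');w=Cam('wrist');print(w.st['tool_pos'])
s.crop((322,190),60,50,12,'pics/s3.png');t.crop((326,195),60,50,12,'pics/t3.png');w.crop((322,260),140,150,4,'pics/w3.png')
for c,n in((s,'s'),(t,'t')): print(n,c.proj([.6165,-.003,.2]),c.proj([.616,-.003,.2]))
E
```

```text
[ 0.6171 -0.0024  0.2342]
pics/s3.png origin 292 165 k 12
pics/t3.png origin 296 170 k 12
pics/w3.png origin 252 185 k 4
s [321.4606 190.0898] [321.3108 189.9655]
t [325.2043 186.4478] [325.2075 186.639 ]
```

View pics/s3.png

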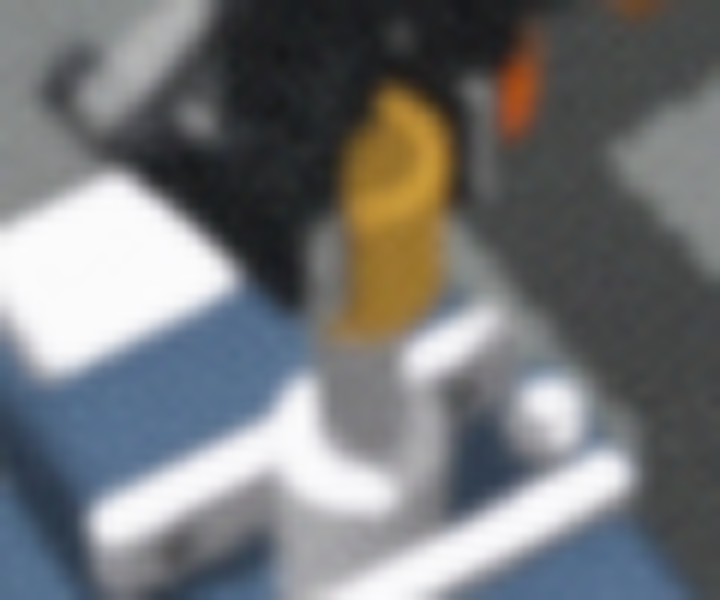

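View pics/w3.png

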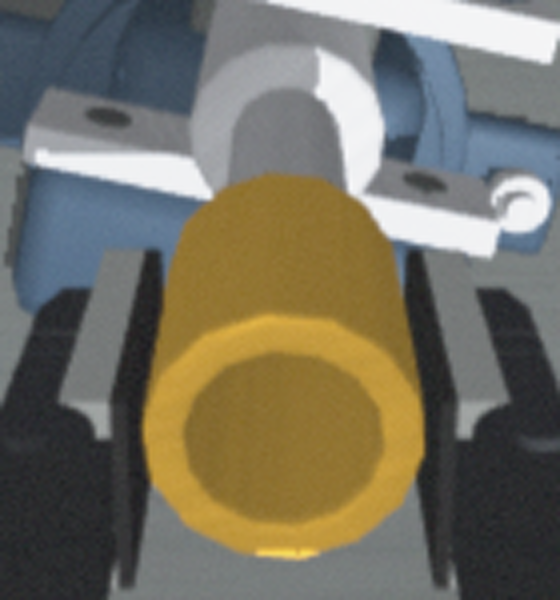

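Request:
play_rows(slide=[[0,0.5,0],[0,0.5,0],[0,0.5,0],[0,0.0,0]], yaw=[0,0,0,0], grip=[1,1,1,1])

```text
time: 8.05
tool_pos: [0.6163, -0.0024, 0.2167]
tool_rot: [-0.001, -0.001, 0.707, -0.707]
contact_force: [-0.2, -0.3, -2.4]
gripper_width: 0.358
```

```bash
python3 - <<'E'
from h import *
w=Cam('wrist');s=Cam('scene');print(s.st['tool_pos'],s.st['contact_force'],s.st['ft_torque'])
s.crop((322,190),60,50,12,'pics/s4.png');w.crop((322,260),140,150,4,'pics/w4.png')
E
```

```text
[ 0.6165 -0.0024  0.2173] [-0.7051  0.7299 -0.554 ] [ 0.0841 -0.0487 -0.0269]
pics/s4.png origin 292 165 k 12
pics/w4.png origin 252 185 k 4
```

View pics/s4.png

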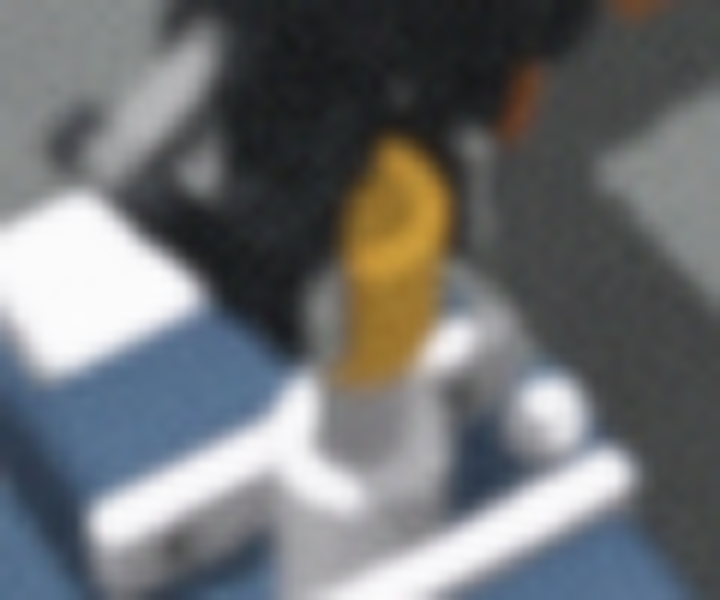

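View pics/w4.png

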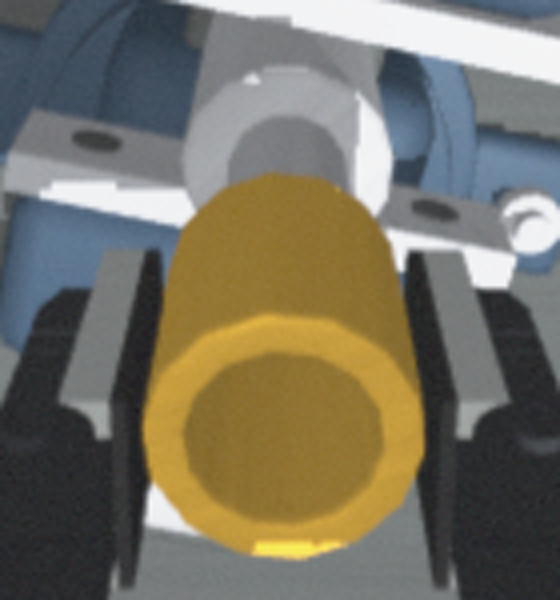

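Request:
play_rows(slide=[[0,0.6,0],[0,0.6,0],[0,0.6,0],[0,0.6,0],[0,0.6,0],[0,0.4,0],[0,0,0],[0,0,0]], yaw=[0,0,0,0,0,0,0,0], grip=[1,1,1,1,1,1,1,1])

```text
time: 8.95
tool_pos: [0.6169, -0.0024, 0.1843]
tool_rot: [0.0, -0.0, -0.707, 0.707]
contact_force: [-0.7, 0.2, -0.9]
gripper_width: 0.358
```

Request:
play_rows(slide=[[0,0.2,0],[0,0.2,0],[0,0.1,0],[0,0,0]], yaw=[0,0,0,0], grip=[1,1,1,1])

```text
time: 9.35
tool_pos: [0.617, -0.0024, 0.18]
tool_rot: [-0.0, -0.0, -0.707, 0.707]
contact_force: [-1.1, 0.0, 2.2]
gripper_width: 0.364
```

Request:
play_rows(slide=[[0,0,0],[0,0,0],[0,0,0],[0,0,0],[0,0,0],[0,-2,0],[0,-3,0],[0,-3,0],[0,-2,0],[0,0,0],[0,0,0]], yaw=[0,0,0,0,0,0,0,0,0,0,0], grip=[-1,-1,-1,-1,-1,-1,-1,-1,-1,-1,-1])

```text
time: 10.45
tool_pos: [0.6168, -0.0024, 0.2789]
tool_rot: [-0.0, -0.0, -0.707, 0.707]
contact_force: [-1.2, 0.6, -0.4]
gripper_width: 1.001
```

```bash
python3 - <<'E'
from h import *
w=Cam('wrist');s=Cam('scene');print(s.st['tool_pos'],s.st['contact_force'],s.st['gripper_width'])
s.crop((322,190),80,65,9,'pics/s5.png');w.crop((322,270),140,150,4,'pics/w5.png')
print(s.proj([.6168,-.003,.155]),s.proj([.6168,-.003,.195]))
E
```

```text
[ 0.6163 -0.0023  0.2776] [-0.4185  0.0802 -0.9302] 1.0011379574436932
pics/s5.png origin 282 157 k 9
pics/w5.png origin 252 195 k 4
[321.635  200.7269] [321.5603 191.3821]
```

View pics/s5.png

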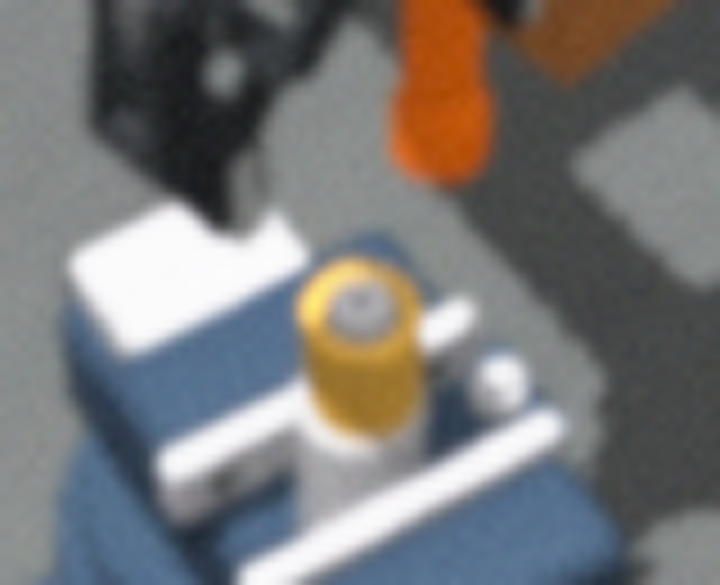

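View pics/w5.png

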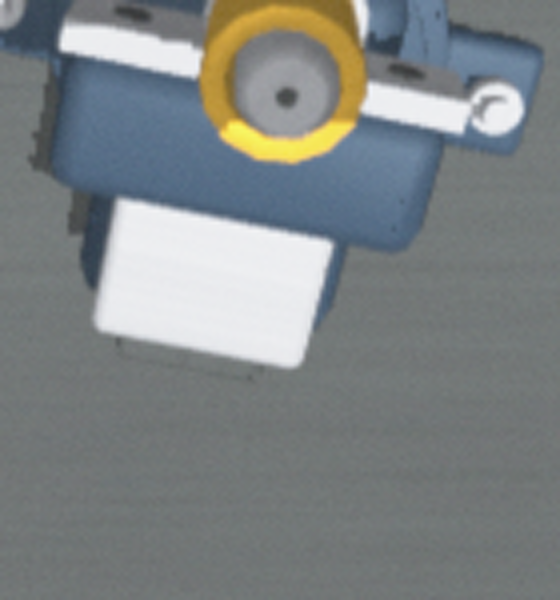

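The sleeve is seated: the scene crop shows it down on the shoulder with the spigot tip about 5 mm out, and the release was clean. Next is the torch. The tool block stands at top (232,254) and the torch has a grey barrel and black tail. The look-alikes are all orange.

Request:
play_rows(slide=[[0,-1,0],[1.5,-1,-2.5],[1.5,0,-2.5],[1.5,0,-2.5],[1.5,0,-2.5],[1.5,0,-2.5],[1.5,0,-2.5],[1.5,0,-2.5],[1.5,0,-2.5],[1.5,0,-2.5],[1.5,0,-2.4],[0,0,0]], yaw=[0,0,0,0,0,0,0,0,0,0,0,0], grip=[-1,-1,-1,-1,-1,-1,-1,-1,-1,-1,-1,-1])

```text
time: 11.75
tool_pos: [0.4653, 0.2486, 0.2991]
tool_rot: [0.001, -0.002, 0.707, -0.707]
contact_force: [-0.0, -0.6, -0.6]
gripper_width: 1.003
```

Request:
play_rows(slide=[[0,0,0],[0,0,0],[0,0,0]], yaw=[0,0,0], grip=[-1,-1,-1])

```text
time: 12.05
tool_pos: [0.4674, 0.2458, 0.2992]
tool_rot: [0.001, -0.0, -0.707, 0.707]
contact_force: [0.0, 0.0, -0.1]
gripper_width: 1.0
```

```bash
python3 - <<'E'
from h import *
w=Cam('wrist');print(w.st['tool_pos'],w.st['joint_pos'])
cv2.imwrite('pics/w6.png',w.img);print(w.proj([.465,.246,.162]),w.proj([.465,.246,.065]))
w.crop(w.proj([.465,.246,.162])-[0,20],130,120,5,'pics/w6c.png')
E
```

```text
[0.4674 0.2458 0.2992] [ 0.3433 -0.2084  1.7658 -0.0002  1.5846  1.9155]
[322.2727 196.9251] [322.3663 173.4234]
pics/w6c.png origin 257 116 k 5
```

View pics/w6.png

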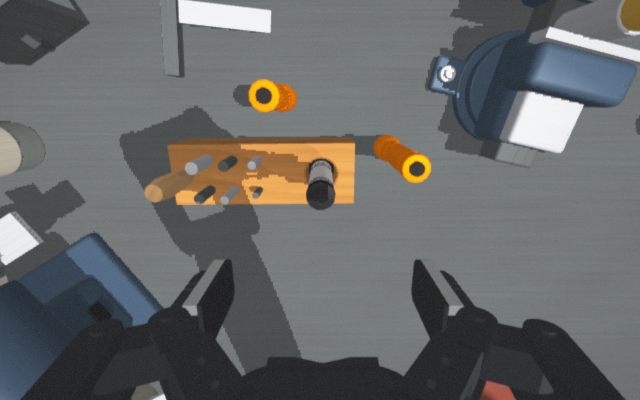

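View pics/w6c.png

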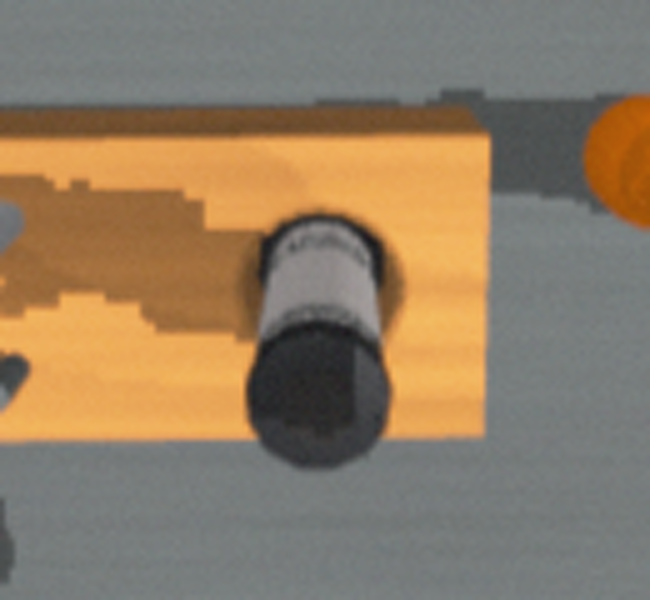

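```bash
python3 - <<'E'
from h import *
w=Cam('wrist')
print('tail',w.plane((320.4,194.6),.162),'socket',w.plane((257+323.5/5-.4,116+285/5-.4),.065))
print('block +x edge',w.plane((257+60,116+133/5-.4),.065),'-x',w.plane((257+60,116+438/5-.4),.065),'-y',w.plane((257+487/5,170),.065))
E
```

```text
tail [0.4672 0.2477 0.162 ] socket [0.466  0.2473 0.065 ]
block +x edge [0.5022 0.2522 0.065 ] -x [0.4273 0.2527 0.065 ] -y [0.4692 0.2076 0.065 ]
```

Request:
play_rows(slide=[[0,1,-0.17],[0,2,0],[0,2,0],[0,2,0],[0,2,0],[0,2,0],[0,2,0],[0,2,0],[0,2,0],[0,1.4,0],[0,0,0],[0,0,0]], yaw=[0,0,0,0,0,0,0,0,0,0,0,0], grip=[-0.2,-0.2,-0.2,-0.2,-0.2,-0.2,-0.2,-0.2,-0.2,-0.2,-0.2,-0.2])

```text
time: 13.35
tool_pos: [0.467, 0.2483, 0.1153]
tool_rot: [0.0, 0.0, -0.707, 0.707]
contact_force: [0.6, 0.1, 0.8]
gripper_width: 0.6
```

```bash
python3 - <<'E'
from h import *
s=Cam('scene');w=Cam('wrist');print(w.st['tool_pos'],w.st['contact_force'],w.st['gripper_width'])
cv2.imwrite('pics/w7.png',w.img);s.crop((355,130),120,100,6,'pics/s7.png')
E
```

```text
[0.4675 0.2485 0.1162] [ 0.1267 -0.0662 -0.0783] 0.597072085772832
pics/s7.png origin 295 80 k 6
```

View pics/w7.png

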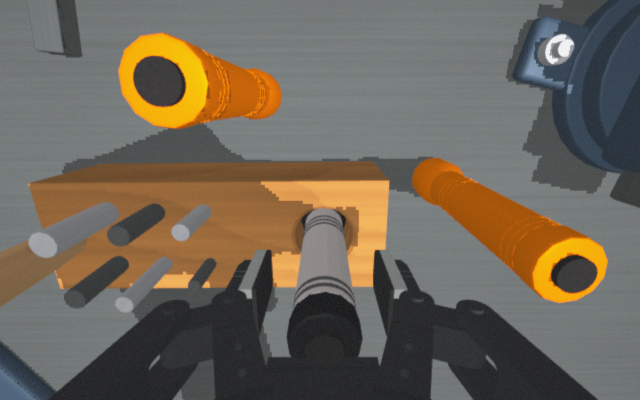

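View pics/s7.png

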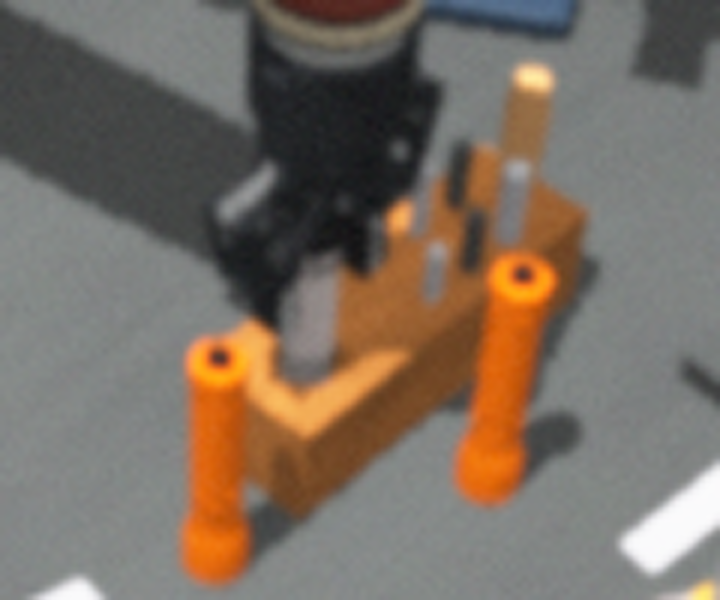

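Request:
play_rows(slide=[[0,0,0],[0,0,0],[0,0,0],[0,0,0],[0,0,0],[0,0,0]], yaw=[0,0,0,0,0,0], grip=[1,1,1,1,1,1])

```text
time: 14.05
tool_pos: [0.4677, 0.2485, 0.1166]
tool_rot: [0.001, 0.001, 0.707, -0.707]
contact_force: [-0.5, -1.4, 5.3]
gripper_width: 0.284
```

Request:
play_rows(slide=[[0,-1,0],[0,-1,0],[0,-1,0],[0,-1.4,0],[0,0,0],[0,0,0]], yaw=[0,0,0,0,0,0], grip=[1,1,1,1,1,1])

```text
time: 14.65
tool_pos: [0.4672, 0.2484, 0.16]
tool_rot: [0.0, 0.0, 0.707, -0.707]
contact_force: [0.2, 0.6, -2.6]
gripper_width: 0.29
```

```bash
python3 - <<'E'
from h import *
s=Cam('scene');w=Cam('wrist');print(w.st['tool_pos'],w.st['contact_force'],w.st['gripper_width'])
cv2.imwrite('pics/w8.png',w.img);s.crop((355,130),120,100,6,'pics/s8.png')
E
```

```text
[0.4667 0.2483 0.1593] [-0.1365 -1.0537 -2.5489] 0.2897188329992377
pics/s8.png origin 295 80 k 6
```

View pics/w8.png

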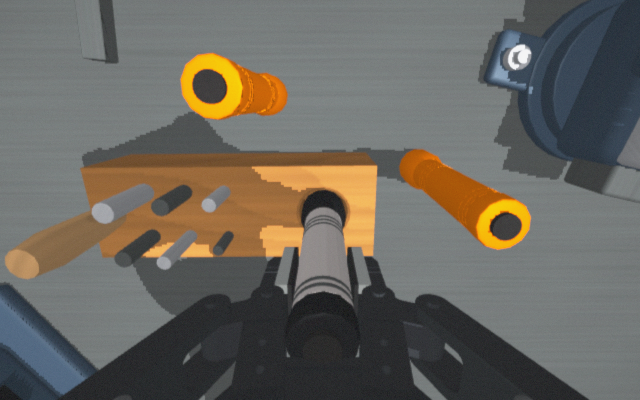

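View pics/s8.png

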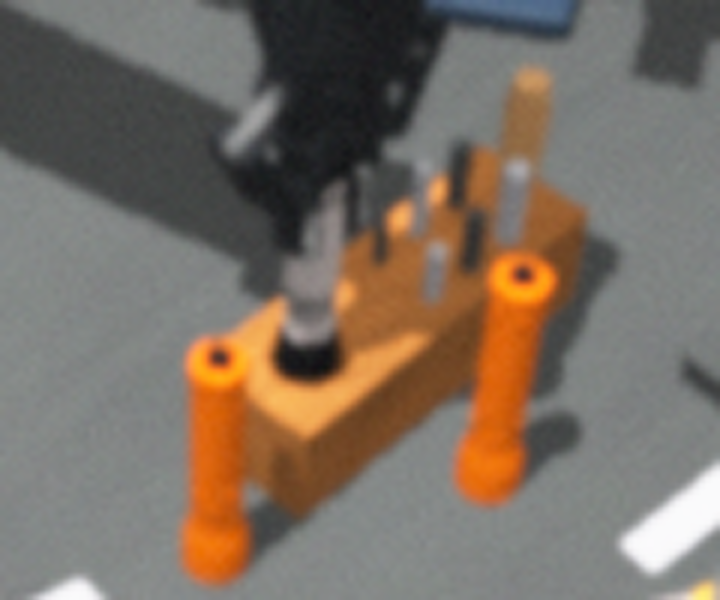

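Request:
play_rows(slide=[[0.5,0,0],[0.5,0,0],[0.5,0,0],[0.6,0.1,0],[0.6,0,0],[0.6,0.1,0],[0.6,0.1,0],[0,0,0]], yaw=[0,0,0,0,0,0,0,0], grip=[1,1,1,1,1,1,1,1])

```text
time: 15.55
tool_pos: [0.4295, 0.2484, 0.1581]
tool_rot: [0.002, 0.002, 0.707, -0.707]
contact_force: [5.4, -1.3, 2.2]
gripper_width: 0.292
```

```bash
python3 - <<'E'
from h import *
s=Cam('scene');w=Cam('wrist');print(w.st['tool_pos'],w.st['tool_rot'],w.st['contact_force'],w.st['gripper_width'])
cv2.imwrite('pics/w9.png',w.img);s.crop((355,130),120,100,6,'pics/s9.png')
E
```

```text
[0.4296 0.2484 0.1581] [ 0.0022  0.0021  0.7073 -0.7069] [ 5.6187 -0.2802  2.3986] 0.2911138116375705
pics/s9.png origin 295 80 k 6
```

View pics/w9.png

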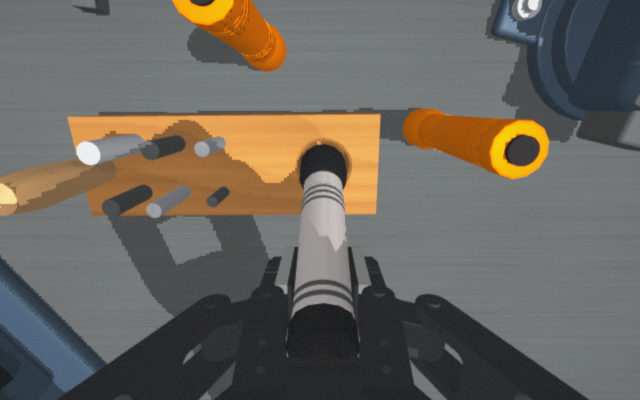

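View pics/s9.png

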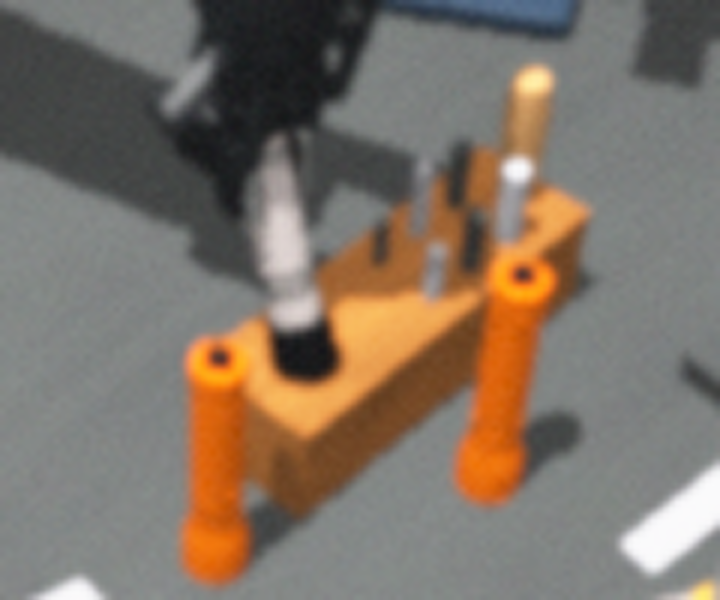

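Request:
play_rows(slide=[[0.6,0.1,0],[0.6,0.15,0],[0.55,0.2,0],[0.55,0.2,0],[0.55,0.25,0],[0.5,0.3,0],[0.5,0.3,0],[0.5,0.3,0],[0.4,0.3,0],[0,0,0]], yaw=[0,0,0,0,0,0,0,0,0,0], grip=[1,1,1,1,1,1,1,1,1,1])

```text
time: 16.65
tool_pos: [0.3799, 0.2484, 0.1351]
tool_rot: [0.0, -0.0, 0.707, -0.707]
contact_force: [2.0, -0.3, 4.8]
gripper_width: 0.293
```

```bash
python3 - <<'E'
from h import *
s=Cam('scene');w=Cam('wrist');print(w.st['tool_pos'],w.st['tool_rot'],w.st['contact_force'],w.st['gripper_width'])
cv2.imwrite('pics/w10.png',w.img);s.crop((355,130),120,100,6,'pics/s10.png')
E
```

```text
[0.3801 0.2485 0.1353] [ 0.     -0.0002  0.7072 -0.707 ] [2.486  0.6438 5.0155] 0.29079309396759495
pics/s10.png origin 295 80 k 6
```

View pics/w10.png

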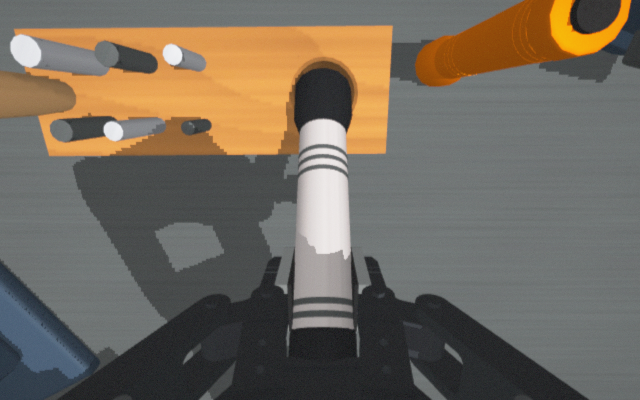

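View pics/s10.png

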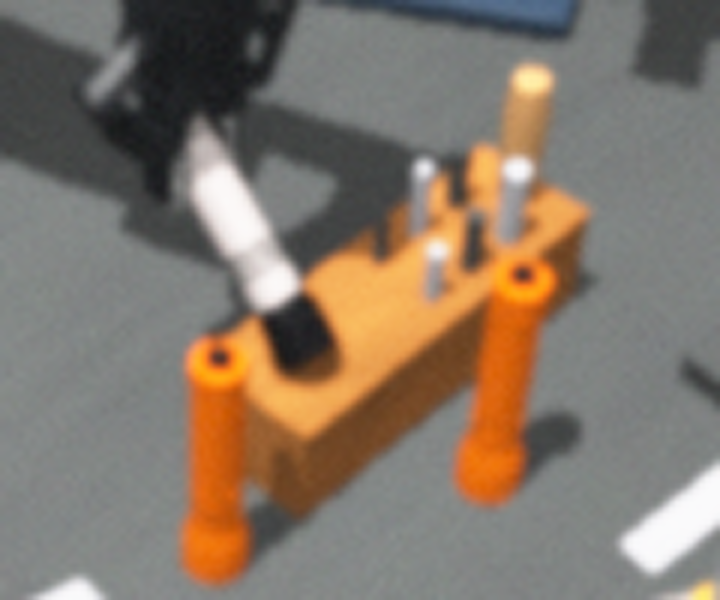

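Request:
play_rows(slide=[[0,-0.5,0],[0,-1,0],[0,-2,0],[0,-2.5,0],[0,-2.5,0],[0,-2.5,0],[0,-2.5,0],[0,-2.5,0],[0,-2.5,0],[0,-2.5,0],[0,0,0],[0,0,0]], yaw=[0,0,0,0,0,0,0,0,0,0,0,0], grip=[1,1,1,1,1,1,1,1,1,1,1,1])

```text
time: 17.95
tool_pos: [0.3797, 0.2482, 0.3442]
tool_rot: [0.001, 0.001, -0.707, 0.707]
contact_force: [-0.4, -0.9, -2.6]
gripper_width: 0.289
```

```bash
python3 - <<'E'
from h import *
t=Cam('top');s=Cam('scene');w=Cam('wrist');p=w.st['tool_pos'];print(p,w.st['tool_rot'],w.st['contact_force'],w.st['gripper_width'])
cv2.imwrite('pics/w11.png',w.img);s.crop(s.proj(p+[.04,0,-.02]),110,100,6,'pics/s11.png');t.crop(t.proj(p+[.04,0,-.02]),110,100,6,'pics/t11.png')
E
```

```text
[0.3794 0.248  0.3427] [ 0.0016  0.0016 -0.7065  0.7077] [ 0.6363 -0.0912 -2.3219] 0.29036267159887247
pics/s11.png origin 282 9 k 6
pics/t11.png origin 153 210 k 6
```

View pics/w11.png

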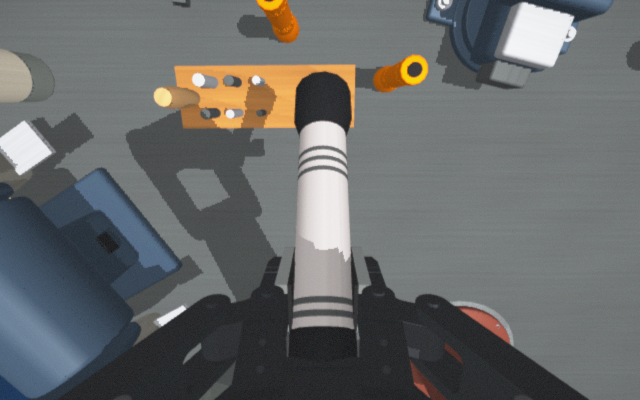

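View pics/s11.png

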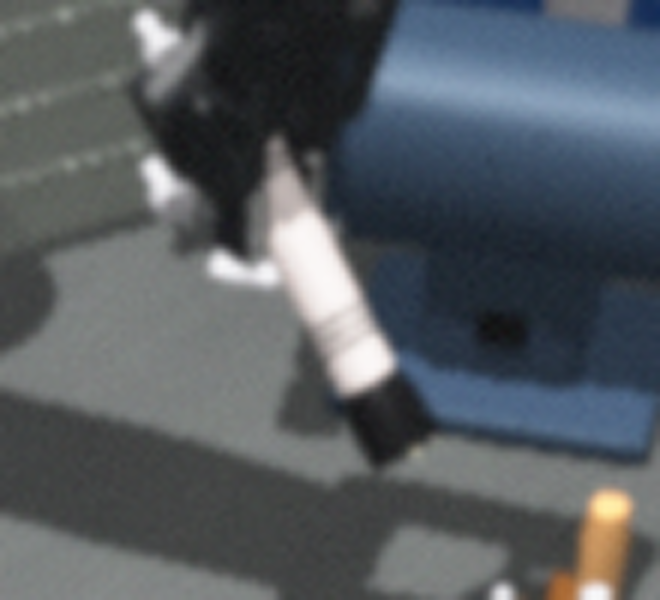

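View pics/t11.png

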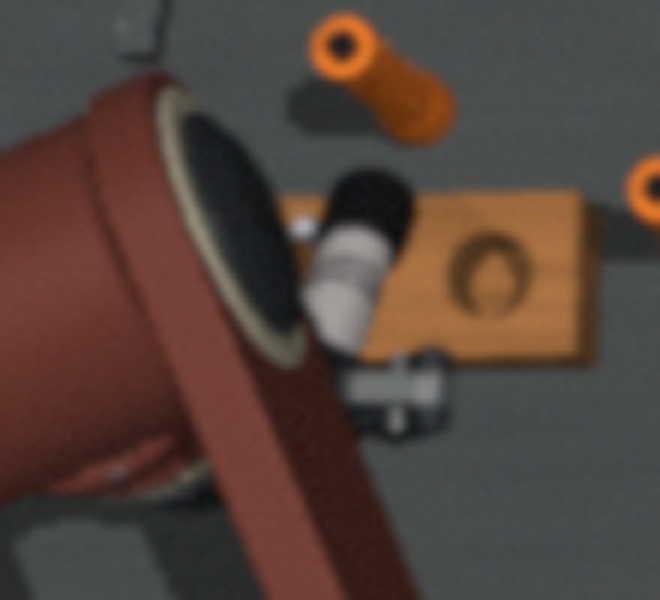

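```bash
python3 - <<'E'
from h import *
s=Cam('scene');w=Cam('wrist');p=w.st['tool_pos'];G=p+[0,0,.008];print(p)
def py(c,q,y=.248):
    d=c.ray(q);return c.c+d*(y-c.c[1])/d[1]
o=lambda x,y:(282+x/6-.4,9+y/6-.4)
P={'lens':(408,445),'boundary':(370,387),'ring':(344,328),'upper':(303,226)}
pts={k:py(s,o(*v)) for k,v in P.items()}
for k,v in pts.items(): print(k,v,'dist G',np.linalg.norm(v-G),'lean from G',np.degrees(np.arctan2(v[0]-G[0],G[2]-v[2])))
a,b=pts['lens'],pts['upper'];print('lean',np.degrees(np.arctan2(a[0]-b[0],b[2]-a[2])))
# wrist predictions for lean angles: silhouettes of head
for th in (42,46,50,54):
    t=np.radians(th);u=np.array([np.sin(t),0,-np.cos(t)])
    for d in (.112,.116): print(th,d,'barrel34 up-side',w.proj(G+u*(d-.034)+.013*np.array([np.cos(t),0,np.sin(t)])),'head top corner',w.proj(G+u*(d)+.017*np.array([np.cos(t),0,np.sin(t)])),'scene lens',(s.proj(G+u*d)-[282,9])*6)
E
```

```text
[0.3796 0.248  0.343 ]
lens [0.4655 0.248  0.2766] dist G 0.11368489536480168 lean from G 49.09735366867126
boundary [0.442  0.248  0.2936] dist G 0.08479074488354331 lean from G 47.35778658863752
ring [0.4255 0.248  0.3145] dist G 0.05866415306012132 lean from G 51.55617569387296
upper [0.4003 0.248  0.3508] dist G 0.02067633253183834 lean from G 89.38094540734409
lean 41.32236208724084
42 0.112 barrel34 up-side [322.3303 135.2802] head top corner [322.3146  86.6994] scene lens [385.9693 447.1221]
42 0.116 barrel34 up-side [322.3283 129.7657] head top corner [322.3128  82.1157] scene lens [390.1005 455.5211]
46 0.112 barrel34 up-side [322.332  129.8259] head top corner [322.3161  77.13  ] scene lens [396.0734 443.0864]
46 0.116 barrel34 up-side [322.3299 123.8405] head top corner [322.3143  72.0492] scene lens [400.5825 451.4062]
50 0.112 barrel34 up-side [322.3339 124.68  ] head top corner [322.318   67.5489] scene lens [405.6994 437.8495]
50 0.116 barrel34 up-side [322.3318 118.1967] head top corner [322.3161  61.9171] scene lens [410.5762 446.0487]
54 0.112 barrel34 up-side [322.3362 119.8918] head top corner [322.3203  57.9783] scene lens [414.7941 431.4091]
54 0.116 barrel34 up-side [322.3341 112.8826] head top corner [322.3184  51.7338] scene lens [420.026  439.4448]
```

The torch is held, leaning about 48°, with its lens near (0.465, 0.248, 0.275). Carrying it over to the vice.

Request:
play_rows(slide=[[-0.2,0,1.0],[-0.5,0,2.2],[-0.5,0,2.2],[-0.5,0,2.2],[-0.5,0,2.2],[-0.5,0,2.2],[-0.5,0,2.2],[-0.5,0,2.2],[-0.5,0,2.2],[-0.5,0,2.2],[-0.5,0,2.2],[-0.5,0,2.1]], yaw=[0,0,0,0,0,0,0,0,0,0,0,0], grip=[1,1,1,1,1,1,1,1,1,1,1,1])

```text
time: 19.4
tool_pos: [0.4371, -0.0043, 0.345]
tool_rot: [0.0, -0.0, -0.707, 0.707]
contact_force: [-0.0, -0.1, -0.9]
gripper_width: 0.293
```

Request:
play_rows(slide=[[-0.2,0.6,0],[0,1,0],[0,1,0],[0,0.9,0],[0,0,0],[0,0,0],[0,0,0],[0,0,0],[0,0,0]], yaw=[0,0,0,0,0,0,0,0,0], grip=[1,1,1,1,1,1,1,1,1])

```text
time: 20.3
tool_pos: [0.4396, -0.0027, 0.3109]
tool_rot: [-0.0, -0.0, -0.707, 0.707]
contact_force: [0.2, -0.1, -1.9]
gripper_width: 0.287
```

```bash
python3 - <<'E'
from h import *
t=Cam('top');s=Cam('scene');w=Cam('wrist');p=w.st['tool_pos'];print(p,w.st['tool_rot'],w.st['contact_force'],w.st['gripper_width'])
cv2.imwrite('pics/w12.png',w.img);s.crop(s.proj([.54,0,.2]),130,100,6,'pics/s12.png');t.crop(t.proj([.54,0,.2]),130,100,6,'pics/t12.png')
for c in(s,t,w): print(c.proj([.6165,-.003,.155]),c.proj([.6165,-.003,.2]))
E
```

```text
[ 0.4395 -0.0027  0.3107] [-0.0002 -0.0002 -0.7071  0.7071] [ 0.1512 -0.2626 -1.0891] 0.29157954206925535
pics/s12.png origin 235 121 k 6
pics/t12.png origin 259 166 k 6
[321.5487 200.6539] [321.4606 190.0898]
[325.1497 191.3655] [325.2043 186.4478]
[322.8839 -28.9592] [322.9225 -57.211 ]
```

View pics/w12.png

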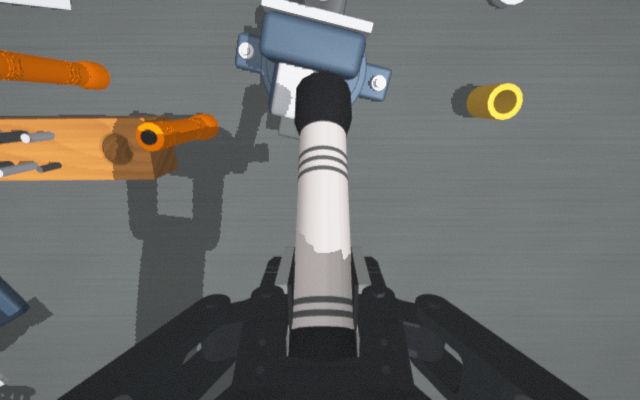

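View pics/s12.png

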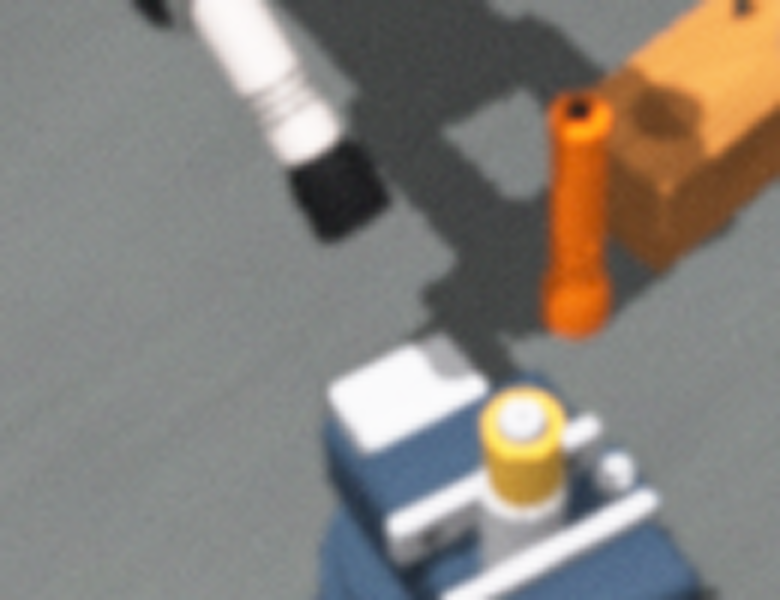

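View pics/t12.png

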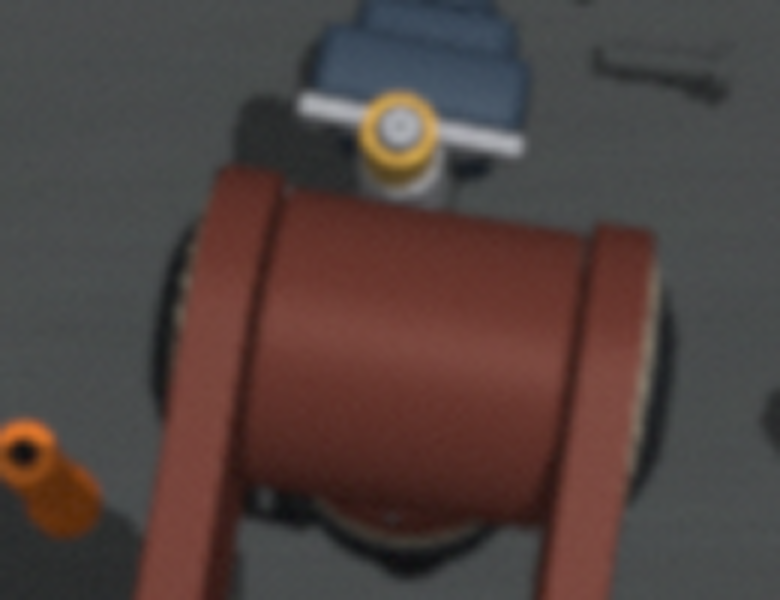

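```bash
python3 - <<'E'
from h import *
s=Cam('scene');w=Cam('wrist');p=w.st['tool_pos'];G=p+[0,0,.008];S=np.array([.6165,-.003,.155])
def py(c,q,y=-.003):
    d=c.ray(q);return c.c+d*(y-c.c[1])/d[1]
o=lambda x,y:(235+x/6-.4,121+y/6-.4)
L,B,Rg=[py(s,o(*v)) for v in((358,219),(315,152),(275,85))]
print(L,B,Rg,'dLG',np.linalg.norm(L-G),'LB',np.linalg.norm(L-B))
lean=lambda a,b:np.degrees(np.arctan2(a[0]-b[0],b[2]-a[2]))
for n,b in(('G',G),('B',B),('R',Rg)):
    u=(L-b)/np.linalg.norm(L-b);a=(S-L)@u;print(n,'lean',lean(L,b),'along',a,'off',np.linalg.norm(S-L-a*u),'sign z',(S-L-a*u)[2])
for th in (45,47,49,51): print(th,(s.proj(G+.115*np.array([np.sin(np.radians(th)),0,-np.cos(np.radians(th))]))-[235,121])*6)
E
```

```text
[ 0.526  -0.003   0.2429] [ 0.5033 -0.003   0.2638] [ 0.483  -0.003   0.2857] dLG 0.11492997406336936 LB 0.03083887013562687
G lean 48.88906465366893 along 0.12595649779599002 off 0.006742119925026446 sign z -0.00507519995474727
B lean 47.392994082861605 along 0.1260897704684559 off 0.0034446046691571017 sign z -0.002535278348473516
R lean 45.11445395037632 along 0.12612702740275725 off 0.00157113865040453 sign z 0.0011131798331795034
45 [348.0366 218.3115]
47 [352.3188 217.4579]
49 [356.4424 216.2957]
51 [360.4012 214.8224]
```

The beam is about 126 mm from the lens to the seam, passes within 7 mm of it, and leans 45–49°. The torch hasn't slipped between the two wrist views. Handing in.

```bash
python3 - <<'E'
from h import *
from plant import workorder
st=readout.state();print(st['time'],st['tool_pos'],np.abs(st['joint_vel']).max())
print(workorder.job_done())
E
```

```text
20.55 [ 0.4394 -0.0027  0.3104] 0.0016767858685423677
the job is handed in; nothing more can be done
None
```

The sleeve is on the shaft and the torch is held over the seam; I handed the job in at 20.55 s. No verdict was reported.

- **Sleeve:** I set the small sleeve on the spigot and lowered it to light contact with the shoulder. The hand height then put its lower end at about 155 mm. I let go, and the pictures show about 5 mm of spigot standing out.
- **Torch:** I drew it partly out of the block and levered it against the socket's rim, so that it turned in the grip. Contact force stayed near 5 N. I then lifted it clear and carried it to the vice.
- **Last checks:** The lens is about 243 mm above the bench and 126 mm from the seam along the beam. The beam passes within about 2–7 mm of the seam's centre. The arm was practically still.
- **Disagreement:** My estimates of the torch's lean spread from 45 to 49 degrees, depending on which points I used; all are well inside the limits.
- **Not checked:** I did not measure the bystanders again at the end. Nothing touched them that I could see.

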